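# Put the seasonings away by kind

### The job

Put away the five loose seasonings that stand about on the worktop. The two loose spice jars go into the wooden tray where a spice jar already stands and the loose tin into the tray where a tin already stands, each upright in an empty bay of its own; the salt shaker goes into the smaller cup of the cruet stand and the pepper shaker into the larger one, both upright and fully down. Leave the jar and the tin that already stand in the trays where they are.

Things in the scene. Friction and masses are not known exactly. Their poses are not given: they have to be found in the camera images.
- jar_1: loose glass spice jar with a yellow lid, round, 45 mm across, 100 mm tall, 0.11 kg; stands upright on the worktop. Origin: centre of its underside, z up along its axis.
- jar_2: loose glass spice jar with a white lid, round, 47 mm across, 98 mm tall, 0.11 kg; stands upright on the worktop. Origin: centre of its underside, z up along its axis.
- tin: loose small food tin, plain cylinder 57 mm across, 72 mm tall, 0.18 kg; stands upright on the worktop. Origin: centre of its underside, z up along its axis.
- salt: salt shaker, plain pale grey with a slightly rounded top, round and straight, 38 mm across, 72 mm tall, 0.09 kg; stands upright on the worktop. Origin: centre of its underside, z up along its axis.
- pepper: pepper shaker, glass with a domed grey top, round, 44 mm across up to 66 mm above its foot, then 34 mm, 90 mm tall, 0.10 kg; stands upright on the worktop. Origin: centre of its underside, z up along its axis.
- home_jar: glass spice jar with a red lid, 45 mm across, 108 mm tall, that already stands in an end bay of one of the trays (either one): this tray is for spice jars. Loose; to be left there. Origin: centre of its underside, z up along its axis.
- home_tin: tin of the same make and size as the loose one (57 mm across, 72 mm tall) that already stands in an end bay of the other tray: this tray is for tins. Loose; to be left there. Origin: centre of its underside, z up along its axis.
- tray_1: one fixed wooden pantry tray, 78 mm (x) by 224 mm (y), walls 36 mm high; three square open bays in a row, each 68 x 68 mm inside, centres at y = -73, 0 and +73 mm, partitions 5 mm thick, 30 mm high; bay floor 6 mm above the origin. Both trays are alike: what stands in a tray tells its kind. Origin: centre of the underside, z up.
- tray_2: the other fixed wooden pantry tray, 78 mm (x) by 224 mm (y), walls 36 mm high; three square open bays in a row, each 68 x 68 mm inside, centres at y = -73, 0 and +73 mm, partitions 5 mm thick, 30 mm high; bay floor 6 mm above the origin. Both trays are alike: what stands in a tray tells its kind. Origin: centre of the underside, z up.
- cruet: fixed wooden cruet stand, 144 mm long, two round open cups 28 mm high, floor 6 mm above the origin: the smaller (salt) has a bore of 48 mm, centre at y = +42 mm; the larger (pepper) a bore of 62 mm, centre at y = -40 mm (x = 0 for both). Between them at y = +5 mm a steel handle, 30 mm wide along x, 92 mm tall. Origin: underside, z up. It may stand turned any way.
Things that resemble listed ones, but are neither listed nor needed, are in the scene too. Leave any purple look-alike of the tin alone.

How it is judged (in metres and radians):
At the end, for the whole second after the job is handed in: Each loose jar and tin stands upright (0.1 rad) on a bay floor of the tray that holds its kind, within 20 mm of the tray's centre line; salt in the smaller and pepper in the larger cup, on its floor, upright, within 10 mm of its centre; the first jar and tin still stand; all at rest (((x of home_jar in the frame of tray_1 between -0.02 and 0.02 m and y of home_jar in the frame of tray_1 between -0.1 and 0.1 m and z of home_jar in the frame of tray_1 between 0.002 and 0.011 m and angle between each of home_jar, jar_1, jar_2's own z axis and vertical below 0.1 rad and x of jar_1 in the frame of tray_1 between -0.02 and 0.02 m and y of jar_1 in the frame of tray_1 between -0.1 and 0.1 m and z of jar_1 in the frame of tray_1 between 0.002 and 0.011 m and x of jar_2 in the frame of tray_1 between -0.02 and 0.02 m and y of jar_2 in the frame of tray_1 between -0.1 and 0.1 m and z of jar_2 in the frame of tray_1 between 0.002 and 0.011 m) or (x of home_jar in the frame of tray_2 between -0.02 and 0.02 m and y of home_jar in the frame of tray_2 between -0.1 and 0.1 m and z of home_jar in the frame of tray_2 between 0.002 and 0.011 m and angle between each of home_jar, jar_1, jar_2's own z axis and vertical below 0.1 rad and x of jar_1 in the frame of tray_2 between -0.02 and 0.02 m and y of jar_1 in the frame of tray_2 between -0.1 and 0.1 m and z of jar_1 in the frame of tray_2 between 0.002 and 0.011 m and x of jar_2 in the frame of tray_2 between -0.02 and 0.02 m and y of jar_2 in the frame of tray_2 between -0.1 and 0.1 m and z of jar_2 in the frame of tray_2 between 0.002 and 0.011 m)) and ((x of home_tin in the frame of tray_1 between -0.02 and 0.02 m and y of home_tin in the frame of tray_1 between -0.1 and 0.1 m and z of home_tin in the frame of tray_1 between 0.002 and 0.011 m and angle between each of home_tin, tin's own z axis and vertical below 0.1 rad and x of tin in the frame of tray_1 between -0.02 and 0.02 m and y of tin in the frame of tray_1 between -0.1 and 0.1 m and z of tin in the frame of tray_1 between 0.002 and 0.011 m) or (x of home_tin in the frame of tray_2 between -0.02 and 0.02 m and y of home_tin in the frame of tray_2 between -0.1 and 0.1 m and z of home_tin in the frame of tray_2 between 0.002 and 0.011 m and angle between each of home_tin, tin's own z axis and vertical below 0.1 rad and x of tin in the frame of tray_2 between -0.02 and 0.02 m and y of tin in the frame of tray_2 between -0.1 and 0.1 m and z of tin in the frame of tray_2 between 0.002 and 0.011 m)) and x of salt in the frame of cruet between -0.01 and 0.01 m and y of salt in the frame of cruet between 0.032 and 0.052 m and z of salt in the frame of cruet between 0.002 and 0.011 m and angle between each of salt, pepper's own z axis and vertical below 0.1 rad and x of pepper in the frame of cruet between -0.01 and 0.01 m and y of pepper in the frame of cruet between -0.05 and -0.03 m and z of pepper in the frame of cruet between 0.002 and 0.011 m and linear speed of each of jar_1, jar_2, tin, salt, pepper, home_jar, home_tin below 0.02 m/s); the robot touches nothing.
It fails at once if the jar or the tin that already stood in a tray is taken out or knocked over (distance of any of home_jar, home_tin from where it was at the start of the episode above 0.03 m or angle between any of home_jar, home_tin's own z axis and vertical above 0.5 rad).
It also fails if it takes over 115 s, if anything falls off the work surface, if the arm or the gripper's body presses on something with over 40 N, if the wrist force passes 120 N, or if a joint passes its speed limit or range.

### The arm

A 6-joint arm with a two-finger parallel gripper is mounted at the origin on a cart in front of the work surface, level with it; the furniture and walls round the work are solid. World frame = base frame: x ahead of the robot, y to its left, z up, the work surface at z = 0. Lengths are in mm, angles in rad, forces in N, time in s.
With the tool pointing down it reaches from about 350 to 875 mm from the base axis. Payload 4.2 kg.
Tool frame: the origin (TCP) lies between the finger pads; the fingertips stand 17 mm ahead of it and the grasp point (between the pads) lies 2 mm behind it; z points along the fingers, y is the line along which they close (so a half turn about z gives the same grasp; the last joint's range is limited). The gripper opens to 87 mm and grips with 3 to 60 N. Pads are 19 mm wide; open, the fingers measure 117 mm over their backs; the gripper's body (75 mm by 190 mm) begins 51 mm behind the grasp point.
Start: joints at [1.446, 0.385, 0.008, 0, -1.194, -0.259], TCP at [233.996, 579.521, 239.55] pointing down, gripper open.
Joint ranges: [-3.14, 3.14], [-1.21, 2.06], [-1.07, 1.41], [-3.16, 2.05], [-2.99, -0.16], [-3.1, 3.1]. Speed limits (rad/s): [2.79, 2.79, 3.14, 3.14, 3.14, 3.14].

### API

Orientations are given as [roll, pitch, yaw] about the fixed x, y, z axes, in that order (R = Rz(yaw) Ry(pitch) Rx(roll)).
In Python, from bench import * gives the robot as it stands.
- The arm moves only by the tool apply_moves, never from a script. Its argument "targets" is a list that holds one entry, the list of rows, each a list of 7 numbers: the turn, a rotation vector about the world's x, y, z in units of 0.1 rad (1.0 is 0.1 rad), then the shift along the world's x, y, z in units of 5 cm (1.0 is 5 cm), then the gripper's target within -1 to 1 (fully open at 1, half-way at 0, shut at -1). A call has 1 to 5 rows; each row shifts and turns the commanded pose from where the row before left it; what a row does not reach is not made up. A row lasts 1/8 s, in which the tool goes at most 62.5 mm and 10.7 degrees, less where a joint would pass 70% of its speed; a pose out of reach is approached as far as the arm can. A call with a number of a shift or a turn outside -1 to 1 is refused whole. A call with a gripper value outside its range is refused whole. The fingers move at their own pace and stop on an object; the grip force is fixed at half the most. Time passes only in rows, so rows that do not move let the fingers close. It gives the time, the measured TCP pose, the force, the opening and the grip force at its end, in the units of the state.
- state(): the state, without advancing time (a new reading comes with each control period).
- camera(name): name is "scene" or "top" or "wrist"; returns a dict with "image" (384x512x3 uint8, blue, green, red), "z_map" (384x512 float32, mm along the optical axis (not along the pixel's ray), 0 where there is no reading), "fx", "fy", "cx", "cy" (pixels), "R" (3x3) and "t" (3): a world point X has camera coordinates R X + t; the wrist camera has in their place "T_tool_cam" (4x4, takes a point from camera to tool coordinates, whose origin is the TCP and whose axes are the flange's). Camera axes: x right, y down, z forward; pixel columns grow to the right and rows downward; lengths in mm; the calibration is good to about 2 mm. A picture is of the moment at which its call begins: read the wrist's pose just before it.
- finish_job(): hands the job in; it is judged then, once.
The state is a dict: "time": time; "joint_pos": joint angles; "joint_velocities": joint speeds; "effort": joint torques, N m; "tool_pos": TCP position; "ee_rot": TCP orientation; "force": force on the tool from outside, world axes, zero at the start; "torque": the same for the moment, N m; "opening": opening from 0.0 (shut) to 1.0 (fully open); "finger_force": force on a finger pad.
Only numpy, scipy, OpenCV 4.12 (cv2) and the standard library are available. Lean on these libraries where they do the work, as an engineer would, in place of code of your own. Each camera call takes 0.05 s, during which the arm holds its last target. There are 200 camera calls.

## Working session

There is one attempt and no reset: what is moved stays moved. The work goes in short steps, Python scripts to look and compute and a tool call to move; the robot and the scene stay as the last step left them, time stands still between calls to the robot, and variables do not carry over. Pictures are saved under pics/ and viewed, at most 14 in all, crops included, and the job is handed in when it is done.

Besides the shell and the picture viewer there is one more tool, called after ">>>" as name([rows], argument=value, ...), one row to a line, values as JSON. apply_moves: Moves the arm, as the interface text tells. Shifts and turns lie within -1 to 1; 1 stands for 5 cm of shift or 0.1 rad of turn. Its arguments: {"type":"object","properties":{"targets":{"type":"array"}},"required":["targets"]}

```bash
ls; mkdir -p pics
cat > h.py <<'E'
from bench import *
import numpy as np, cv2
def pts(c):
    z=c["z_map"];v,u=np.mgrid[:z.shape[0],:z.shape[1]]
    P=np.stack([(u-c["cx"])/c["fx"]*z,(v-c["cy"])/c["fy"]*z,z],-1)
    W=(P-c["t"])@c["R"]; W[z<=0]=np.nan
    return W
E
python3 - <<'E'
from h import *
print(state())
for n in ["top","scene"]:
    c=camera(n);cv2.imwrite(f"pics/{n}.png",c["image"]);np.savez(f"{n}.npz",**c)
    print(n,c["fx"],c["R"].round(3).tolist(),np.round(c["t"]))
    W=pts(c); print([np.nanmin(W[...,i]).round() for i in range(3)],[np.nanmax(W[...,i]).round() for i in range(3)])
E
```

```text
pics
{'time': 0.0, 'joint_pos': array([ 1.44556711e+00,  3.85549935e-01,  6.58539248e-03, -5.33946090e-04,
       -1.19401425e+00, -2.58606135e-01]), 'joint_velocities': array([ 0.0003093 , -0.00145859, -0.00104916, -0.00032528, -0.00112204,
        0.00089614]), 'effort': array([ 1.29125227e-03, -3.90659702e+01,  1.87410772e+01,  4.21966553e+00,
        1.10941762e-02, -1.87544674e-04]), 'tool_pos': array([233.80325156, 578.98192525, 238.44256913]), 'ee_rot': array([ 3.13935586e+00, -7.85737587e-05, -3.84032259e-01]), 'force': array([ 0.27303533, -0.76206827, -0.59098574]), 'torque': array([ 0.02543878,  0.00237208, -0.02148315]), 'finger_force': 0.0, 'opening': 1.001798315920622}
top 485.2706427123253 [[-0.322, -0.947, 0.009], [-0.892, 0.3, -0.338], [0.318, -0.117, -0.941]] [ 144.  465. 1506.]
[np.float64(-309.0), np.float64(-548.0), np.float64(-932.0)] [np.float64(957.0), np.float64(1043.0), np.float64(817.0)]
scene 496.9835600760173 [[-0.998, -0.054, 0.013], [-0.046, 0.673, -0.738], [0.031, -0.737, -0.675]] [ 481.   57. 1419.]
[np.float64(-719.0), np.float64(-556.0), np.float64(-923.0)] [np.float64(954.0), np.float64(681.0), np.float64(701.0)]
```

View pics/top.png

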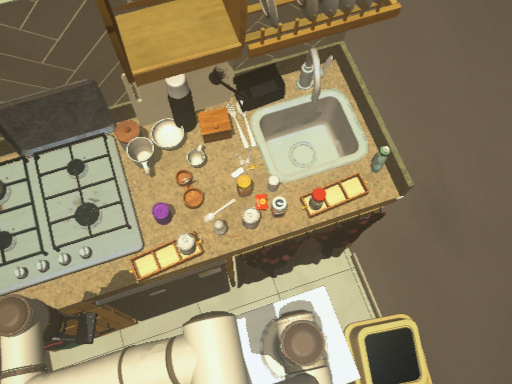

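View pics/scene.png

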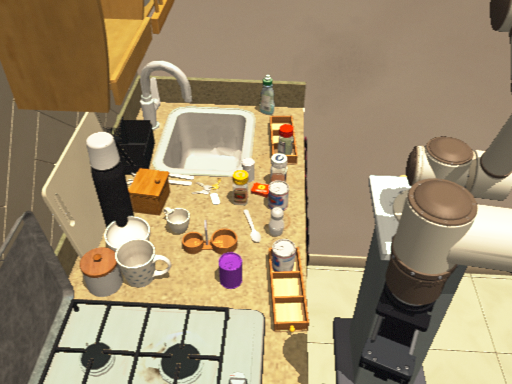

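The top view shows a tray with the home tin at (165,258), a tray with the red jar at (335,195), and the cruet at (190,187). The yellow jar is at (244,183), and the remaining items stand around (220-280, 183-228). I'll reproject both views to get metric positions.

```bash
cat > seg.py <<'E'
from h import *
A=[];C=[]
for n in ["top","scene"]:
    c=np.load(f"{n}.npz");W=pts(c).reshape(-1,3);k=np.isfinite(W[:,0])&(W[:,2]>-15)&(W[:,2]<140)&(W[:,0]>200)&(W[:,0]<900)&(W[:,1]>-500)&(W[:,1]<700)
    A.append(W[k]);C.append(c["image"].reshape(-1,3)[k])
A=np.vstack(A);C=np.vstack(C)
o=np.argsort(A[:,2]);A=A[o];C=C[o]
im=np.zeros((700,1200,3),np.uint8)   # row: x 900->200, col: y 700->-500
for a,c in zip(A,C): cv2.circle(im,(int(700-a[1]),int(900-a[0])),2,c.tolist(),-1)
np.savez("cloud.npz",A=A,C=C)
im=im[100:,:800]
for x in range(200,801,100): cv2.putText(im,str(x),(0,800-x),0,.4,(255,255,255));cv2.line(im,(0,800-x),(799,800-x),(255,255,255),1)
for y in range(-100,700,100): cv2.putText(im,str(y),(700-y,12),0,.4,(255,255,255));cv2.line(im,(700-y,0),(700-y,599),(255,255,255),1)
cv2.imwrite("pics/ortho.png",im)
t=cv2.imread("pics/top.png")[120:290,110:400];cv2.imwrite("pics/tc.png",cv2.resize(t,None,fx=2.7,fy=2.7,interpolation=cv2.INTER_CUBIC))
E
python3 seg.py
```

```text
(no output)
```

View pics/ortho.png

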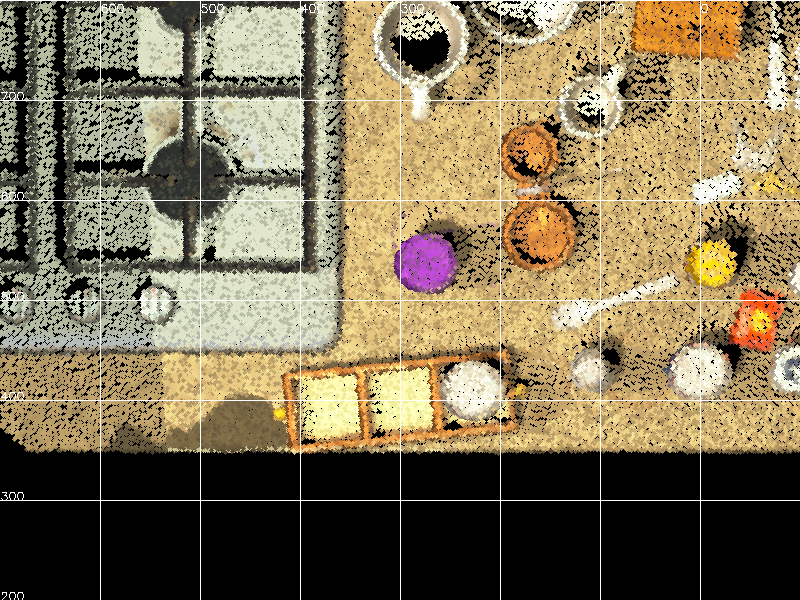

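View pics/tc.png

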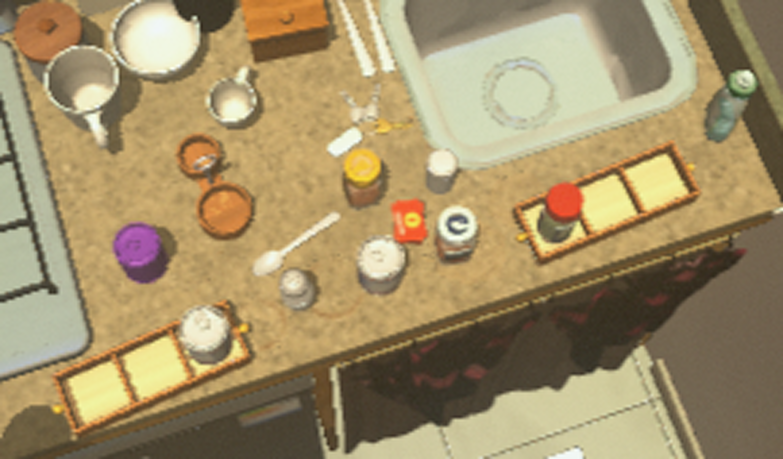

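```bash
cat > fit.py <<'E'
from h import *
d=np.load("cloud.npz");A=d["A"]
M=np.zeros((700,1200),np.uint8);k=A[:,2]>45
M[(900-A[k,0]).astype(int),(700-A[k,1]).astype(int)]=255
M=cv2.morphologyEx(M,cv2.MORPH_CLOSE,np.ones((5,5)))
n,L,S,ce=cv2.connectedComponentsWithStats(M)
for i in range(1,n):
    if S[i,4]<300 or S[i,4]>20000: continue
    cx,cy=900-ce[i][1],700-ce[i][0]
    q=A[k][np.hypot(A[k,0]-cx,A[k,1]-cy)<60]; q=q[L[(900-q[:,0]).astype(int),(700-q[:,1]).astype(int)]==i]
    zt=np.percentile(q[:,2],98); tp=q[q[:,2]>zt-6]
    (a,b),r=cv2.minEnclosingCircle(q[:,:2].astype(np.float32)); (a2,b2),r2=cv2.minEnclosingCircle(tp[:,:2].astype(np.float32))
    print("ctr %.0f %.0f ztop %.0f | all %.0f %.0f r%.0f | top %.0f %.0f r%.0f med %.0f %.0f"%(cx,cy,zt,a,b,r,a2,b2,r2,*np.median(tp[:,:2],0)))
# trays / cruet: points z 20..42
def rect(x0,x1,y0,y1,z0,z1):
    q=A[(A[:,0]>x0)&(A[:,0]<x1)&(A[:,1]>y0)&(A[:,1]<y1)&(A[:,2]>z0)&(A[:,2]<z1)]
    print(np.round(cv2.minAreaRect(q[:,:2].astype(np.float32))[0]),cv2.minAreaRect(q[:,:2].astype(np.float32))[1:],len(q)); return q
rect(340,460,170,430,28,40); rect(330,520,-440,-150,28,40)
for x0,x1,y0,y1 in [(612,690,135,210),(520,610,115,210)]:
    q=rect(x0,x1,y0,y1,22,32); print(cv2.minEnclosingCircle(q[:,:2].astype(np.float32)))
rect(585,640,120,210,60,100)
E
python3 fit.py
```

```text
ctr 856 -200 ztop 87 | all 856 -201 r60 | top 858 -197 r55 med 853 -150
ctr 866 -393 ztop 136 | all 867 -397 r56 | top 871 -403 r49 med 869 -439
ctr 842 128 ztop 138 | all 847 127 r59 | top 856 102 r41 med 834 130
ctr 713 460 ztop 54 | all 713 461 r60 | top 713 461 r60 med 708 499
ctr 812 296 ztop 101 | all 812 296 r60 | top 805 289 r50 med 840 304
ctr 878 -87 ztop 135 | all 879 -87 r32 | top 881 -63 r7 med 878 -61
ctr 790 11 ztop 89 | all 790 11 r60 | top 790 10 r59 med 774 11
ctr 799 556 ztop 54 | all 798 556 r31 | top 798 555 r30 med 798 558
ctr 713 89 ztop 55 | all 704 93 r34 | top 705 92 r33 med 719 85
ctr 616 592 ztop 55 | all 612 586 r54 | top 617 585 r51 med 618 560
ctr 537 274 ztop 75 | all 536 273 r31 | top 536 273 r31 med 536 274
ctr 535 -11 ztop 105 | all 535 -12 r28 | top 537 -12 r23 med 534 -15
ctr 522 -110 ztop 75 | all 521 -111 r22 | top 520 -111 r21 med 520 -112
ctr 477 -476 ztop 138 | all 479 -478 r25 | top 478 -482 r18 med 481 -478
ctr 427 1 ztop 75 | all 426 0 r32 | top 428 -1 r31 med 429 1
ctr 429 -95 ztop 103 | all 429 -96 r28 | top 428 -97 r25 med 429 -98
ctr 429 108 ztop 90 | all 428 108 r21 | top 428 109 r17 med 430 110
ctr 410 227 ztop 80 | all 408 227 r32 | top 409 226 r30 med 411 225
ctr 412 -224 ztop 118 | all 413 -225 r27 | top 412 -226 r24 med 412 -226
[398. 299.] ((80.73341369628906, 246.65533447265625), 5.822145462036133) 1039
[ 421. -302.] ((80.23046112060547, 239.83078002929688), 4.379709720611572) 596
[653. 169.] ((59.01065444946289, 79.0657730102539), 81.89437103271484) 185
((654.500732421875, 161.02403259277344), 42.25584030151367)
[565. 160.] ((72.46961975097656, 73.05255889892578), 62.748477935791016) 237
((569.40380859375, 159.7971954345703), 40.86824035644531)
[610. 166.] ((5.802219867706299, 35.39679718017578), 10.186562538146973) 52
```

>>> apply_moves([
  [[0, 0, -1, 0.6, -0.9, 0.1, 1], [0, 0, -1, 0.6, -0.9, 0.1, 1], [0, 0, -1, 0.6, -0.9, 0, 1], [0, 0, -1, 0.6, -0.9, 0, 1], [0, 0, -1, 0.6, -0.9, 0, 1]],
])

```text
time: 0.72
tool_pos: [384.5, 352.8, 249.3]
ee_rot: [3.141, -0.0, -0.887]
force: [0.6, 0.3, 0.1]
opening: 0.999
finger_force: 0.0
```

>>> apply_moves([
  [[0, 0, -1, 0.6, -0.9, 0, 1], [0, 0, -1, 0.6, -0.9, 0, 1], [0, 0, -1, 0.6, -0.9, 0, 1], [0, 0, -1, 0.6, -0.9, 0, 1], [0, 0, -1, 0, 0, 0, 1]],
])

```text
time: 1.35
tool_pos: [505.1, 171.5, 248.8]
ee_rot: [3.14, -0.001, -1.393]
force: [0.2, 0.0, -0.7]
opening: 1.005
finger_force: 0.0
```

```bash
cat >> h.py <<'E'
from scipy.spatial.transform import Rotation as Ro
def wrist(name):
    s=state();c=camera("wrist");cv2.imwrite(f"pics/{name}.png",c["image"])
    T=np.eye(4);T[:3,:3]=Ro.from_euler("xyz",s["ee_rot"]).as_matrix();T[:3,3]=s["tool_pos"];T=T@c["T_tool_cam"]
    c["R"]=T[:3,:3].T;c["t"]=-T[:3,:3].T@T[:3,3]
    return s,c,pts(c),T
E
python3 - <<'E'
from h import *
s,c,W,T=wrist("w1");print(s["time"],s["tool_pos"].round(),s["ee_rot"].round(3),s["joint_pos"].round(2),T.round(2).tolist())
np.savez("w1.npz",W=W,im=c["image"])
E
```

```text
1.35 [505. 171. 249.] [ 3.140e+00 -1.000e-03 -1.393e+00] [ 0.63  0.22 -0.2   0.   -1.15 -0.45] [[-0.98, -0.17, -0.06, 521.35], [-0.18, 0.94, 0.3, 87.82], [0.0, 0.31, -0.95, 393.32], [0.0, 0.0, 0.0, 1.0]]
```

View pics/w1.png

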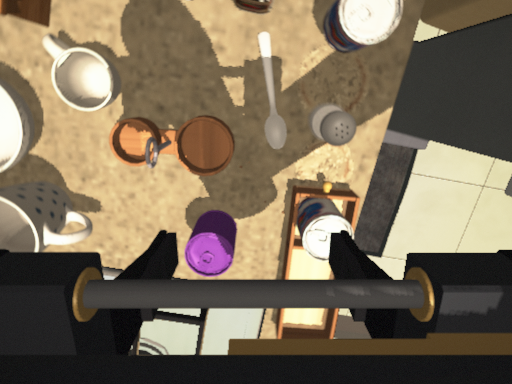

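The wrist view shows the small cup at (135,141), the large cup at (205,145), pepper at (330,125), and the tin tray's end bay below it near (315,300).

Run:
```python
from h import *
d=np.load("w1.npz");W=d["W"];im=d["im"]
from scipy.optimize import least_squares
for nm,u0,u1,v0,v1,r0 in [("small",100,172,108,176,27),("large",168,245,108,182,34)]:
    q=W[v0:v1,u0:u1].reshape(-1,3);q=q[np.isfinite(q[:,0])];print(nm,np.percentile(q[:,2],[5,50,95]).round(1))
    r=q[(q[:,2]>20)&(q[:,2]<36)]
    f=least_squares(lambda p:np.hypot(r[:,0]-p[0],r[:,1]-p[1])-p[2],[r[:,0].mean(),r[:,1].mean(),r0],loss="soft_l1",f_scale=2)
    (a,b),rr=cv2.minEnclosingCircle(r[:,:2].astype(np.float32));fl=q[(q[:,2]<13)&(q[:,2]>3)]
    print(len(r),f.x.round(1),round(a),round(b),round(rr),fl[:,:2].mean(0).round())
q=W[:,:].reshape(-1,3);k=np.isfinite(q[:,0]);q=q[k]
def box(x,y,z): return q[(abs(q[:,0]-x[0])<x[1])&(abs(q[:,1]-y[0])<y[1])&(q[:,2]>z[0])&(q[:,2]<z[1])]
h=box((610,25),(166,40),(60,110));print("handle",h.min(0).round(),h.max(0).round(),h.mean(0).round())
p=box((428,40),(108,40),(70,110));print("pepper",cv2.minEnclosingCircle(p[:,:2].astype(np.float32)))
p=box((428,50),(0,50),(68,90));print("tin",cv2.minEnclosingCircle(p[:,:2].astype(np.float32)))
t=box((400,70),(300,140),(32,40));print("tray",cv2.minAreaRect(t[:,:2].astype(np.float32)), t.min(0),t.max(0))
p=box((410,50),(227,50),(73,90));print("htin",cv2.minEnclosingCircle(p[:,:2].astype(np.float32)))
```

```text
small [-1.8  0.8 64.2]
591 [647.  168.3  25.9] 642 168 34 [646. 168.]
large [-1.8  4.4 27.3]
736 [566.6 158.1  32.6] 571 160 39 [571. 160.]
handle [608. 148.  60.] [615. 179.  92.] [612. 164.  78.]
pepper ((431.7882385253906, 106.51139831542969), 17.18181037902832)
tin ((429.87457275390625, -1.490196943283081), 28.6353816986084)
tray ((400.4421081542969, 293.38006591796875), (77.9310302734375, 215.01931762695312), 5.910404205322266) [351.72563171 183.06211732  32.00728216] [449.8282504  404.22834483  39.98468147]
htin ((411.4869079589844, 224.85653686523438), 28.604835510253906)
```

>>> apply_moves([
  [[0, 0, -0.5, 0.15, -0.93, 0, 1], [0, 0, -0.5, 0.15, -0.93, 0, 1], [0, 0, 0, 0.16, -0.93, 0, 1], [0, 0, 0, 0.16, -0.93, 0, 1], [0, 0, 0, 0, 0, 0, 1]],
])

```text
time: 2.02
tool_pos: [534.8, -13.5, 249.1]
ee_rot: [3.141, -0.0, -1.486]
force: [0.6, 0.1, -0.5]
opening: 1.002
finger_force: 0.0
```

Run:
```python
from h import *
s,c,W,T=wrist("w2");print(s["time"],s["tool_pos"].round(1),s["ee_rot"].round(3))
q=W.reshape(-1,3);q=q[np.isfinite(q[:,0])]
def box(x,y,z): return q[(abs(q[:,0]-x[0])<x[1])&(abs(q[:,1]-y[0])<y[1])&(q[:,2]>z[0])&(q[:,2]<z[1])]
for n,x,y,z in [("jar1",535,-12,90),("jar2",429,-97,88),("salt",521,-111,60),("tin",428,-1,66),("hjar",412,-226,98)]:
    p=box((x,40),(y,40),(z,120))
    if len(p)>9:print(n,len(p),cv2.minEnclosingCircle(p[:,:2].astype(np.float32)),p[:,2].max())
```

```text
2.025 [534.8 -13.5 249.1] [ 3.141 -0.    -1.486]
jar1 1589 ((538.4140625, -15.366888999938965), 22.341543197631836) 102.25896108100933
jar2 2143 ((432.74798583984375, -99.07250213623047), 23.19812774658203) 99.78664729579899
salt 1275 ((523.8037719726562, -114.18148040771484), 19.222122192382812) 72.70406761461298
tin 2094 ((430.2303466796875, -1.6358661651611328), 28.70934295654297) 72.92875859517072
```

>>> apply_moves([
  [[0, 0, 0, 0.07, -0.04, -0.88, 1], [0, 0, 0, 0, 0, -0.88, 1], [0, 0, 0, 0, 0, -0.88, 1], [0, 0, 0, 0, 0, -0.88, 1], [0, 0, 0, 0, 0, 0, 1]],
])

```text
time: 2.7
tool_pos: [535.9, -12.8, 70.6]
ee_rot: [3.133, -0.001, -1.482]
force: [-1.1, 0.2, 0.7]
opening: 1.004
finger_force: 0.0
```

>>> apply_moves([
  [[0, 0, 0, 0, 0, 0, -1], [0, 0, 0, 0, 0, 0, -1], [0, 0, 0, 0, 0, 0, -1], [0, 0, 0, 0, 0, 0, -1], [0, 0, 0, 0, 0, 0, -1]],
])

```text
time: 3.32
tool_pos: [538.5, -13.6, 73.9]
ee_rot: [-3.141, 0.0, -1.484]
force: [-0.8, -0.4, -0.9]
opening: 0.516
finger_force: 2.8
```

>>> apply_moves([
  [[0, 0, 0, 0, 0, 0, -1], [0, 0, 0, 0, 0, 0.8, -1], [0, 0, 0, 0, 0, 0.8, -1], [0, 0, 0, 0, 0, 0.8, -1], [0, 0, 0, 0, -0.6, 0.8, -1]],
])

```text
time: 3.95
tool_pos: [538.3, -42.7, 234.4]
ee_rot: [3.141, 0.0, -1.481]
force: [1.1, 0.9, -2.0]
opening: 0.506
finger_force: 29.5
```

>>> apply_moves([
  [[0, 0, 0, -0.45, -0.9, 0, -1], [0, 0, 0, -0.45, -0.9, 0, -1], [0, 0, 0, -0.45, -0.9, 0, -1], [0, 0, 0, -0.45, -0.9, 0, -1], [0, 0, 0, -0.45, -0.9, 0, -1]],
])

```text
time: 4.58
tool_pos: [424.8, -269.6, 233.1]
ee_rot: [3.141, 0.001, -1.484]
force: [1.1, -0.1, -1.5]
opening: 0.507
finger_force: 29.5
```

>>> apply_moves([
  [[0, 0, 0, 0, -0.8, 0, -1], [0, 0, 0, 0, -0.8, 0, -1], [0, 0, 0, 0, -0.4, 0, -1], [0, 0, 0, 0, 0, 0, -1], [0, 0, 0, 0, 0, 0, -1]],
])

```text
time: 5.2
tool_pos: [425.9, -367.6, 233.2]
ee_rot: [3.141, 0.001, -1.483]
force: [-0.1, -0.1, -1.9]
opening: 0.505
finger_force: 29.5
```

Run:
```python
from h import *
s,c,W,T=wrist("w3");print(s["time"],s["tool_pos"].round(1),s["ee_rot"].round(3))
np.savez("w3.npz",W=W,im=c["image"])
q=W.reshape(-1,3);q=q[np.isfinite(q[:,0])]
def box(x,y,z): return q[(abs(q[:,0]-x[0])<x[1])&(abs(q[:,1]-y[0])<y[1])&(q[:,2]>z[0])&(q[:,2]<z[1])]
p=box((412,40),(-226,40),(98,120));print("hj",len(p),cv2.minEnclosingCircle(p[:,:2].astype(np.float32)))
t=box((420,70),(-300,140),(32,40));print("tray",cv2.minAreaRect(t[:,:2].astype(np.float32)), t.min(0),t.max(0))
for y in range(-420,-180,15):
    r=t[abs(t[:,1]-y)<7]
    if len(r): print(y,len(r),r[:,0].min().round(),r[:,0].max().round())
```

```text
5.2 [ 425.9 -367.6  233.2] [ 3.141e+00  1.000e-03 -1.483e+00]
hj 274 ((414.1435852050781, -220.984130859375), 20.593339920043945)
tray ((427.0723876953125, -363.1629638671875), (78.05719757080078, 99.43153381347656), 4.577247142791748) [ 385.93022128 -415.30443176   32.01968324] [ 469.31390737 -310.49762659   37.34055294]
-420 42 393.0 427.0
-405 355 391.0 469.0
-390 113 390.0 469.0
-375 122 389.0 467.0
-360 111 388.0 466.0
-345 86 386.0 464.0
-330 56 386.0 463.0
-315 20 460.0 462.0
```

View pics/w3.png

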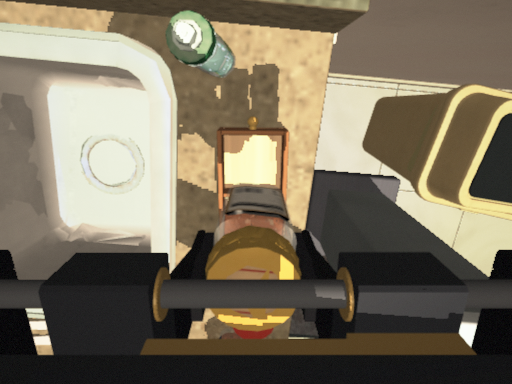

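>>> apply_moves([
  [[0, 0, 0, 0.04, -0.12, -0.6, -1], [0, 0, 0, 0, 0, -0.8, -1], [0, 0, 0, 0, 0, -0.8, -1], [0, 0, 0, 0, 0, -0.5, -1], [0, 0, 0, 0, 0, 0, -1]],
])

```text
time: 5.88
tool_pos: [427.0, -372.9, 96.9]
ee_rot: [3.138, 0.003, -1.483]
force: [-0.1, -0.1, -1.5]
opening: 0.506
finger_force: 29.5
```

>>> apply_moves([
  [[0, 0, 0, 0, 0, -0.2, -1], [0, 0, 0, 0, 0, -0.1, -1], [0, 0, 0, 0, 0, -0.04, -1], [0, 0, 0, 0, 0, 0, -1]],
])

```text
time: 6.38
tool_pos: [428.1, -374.6, 81.8]
ee_rot: [-3.141, -0.0, -1.484]
force: [-0.0, -0.1, -0.7]
opening: 0.507
finger_force: 29.5
```

>>> apply_moves([
  [[0, 0, 0, 0, 0, -0.04, -1], [0, 0, 0, 0, 0, 0, 0.7], [0, 0, 0, 0, 0, 0, 0.7], [0, 0, 0, 0, 0, 0, 0.7], [0, 0, 0, 0, 0, 0, 0.7]],
])

```text
time: 7.0
tool_pos: [428.0, -374.5, 79.6]
ee_rot: [-3.141, -0.0, -1.484]
force: [-0.3, 0.0, -0.4]
opening: 0.825
finger_force: 0.0
```

>>> apply_moves([
  [[0, 0, 0, 0, 0, 0.4, 1], [0, 0, 0, 0, 0, 0.9, 1], [0, 0, 0, 0, 0, 0.9, 1], [0, 0, 0, 0, 0.6, 0.9, 1], [0, 0, 0, 0, 0.9, 0, 1]],
])

```text
time: 7.62
tool_pos: [430.0, -300.3, 238.7]
ee_rot: [-3.134, -0.005, -1.485]
force: [0.9, 0.8, -0.5]
opening: 0.998
finger_force: 0.0
```

>>> apply_moves([
  [[0, 0, 0, 0, 0.9, 0, 1], [0, 0, 0, 0, 0.9, 0, 1], [0, 0, 0, 0, 0.9, 0, 1], [0, 0, 0, 0, 0.9, 0, 1], [0, 0, 0, 0, 0.4, 0, 1]],
])

```text
time: 8.25
tool_pos: [427.7, -97.7, 234.8]
ee_rot: [-3.141, 0.0, -1.482]
force: [-0.2, 0.8, 0.5]
opening: 1.001
finger_force: 0.0
```

>>> apply_moves([
  [[0, 0, 0, 0.09, 0, -0.8, 1], [0, 0, 0, 0, 0, -0.85, 1], [0, 0, 0, 0, 0, -0.85, 1], [0, 0, 0, 0, 0, -0.76, 1], [0, 0, 0, 0, 0, 0, 1]],
])

```text
time: 8.88
tool_pos: [430.4, -99.7, 69.6]
ee_rot: [3.135, -0.0, -1.484]
force: [0.5, -0.2, 0.5]
opening: 0.999
finger_force: 0.0
```

>>> apply_moves([
  [[0, 0, 0, 0, 0, 0, -1], [0, 0, 0, 0, 0, 0, -1], [0, 0, 0, 0, 0, 0, -1], [0, 0, 0, 0, 0, 0, -1], [0, 0, 0, 0, 0, 0, -1]],
])

```text
time: 9.5
tool_pos: [432.4, -99.5, 71.9]
ee_rot: [-3.141, -0.0, -1.484]
force: [-1.1, 0.7, 3.2]
opening: 0.549
finger_force: 30.0
```

>>> apply_moves([
  [[0, 0, 0, 0, 0, 0, -1], [0, 0, 0, 0, 0, 0.8, -1], [0, 0, 0, 0, 0, 0.9, -1], [0, 0, 0, 0, 0, 0.9, -1], [0, 0, 0, 0, 0, 0.9, -1]],
])

```text
time: 10.12
tool_pos: [431.9, -99.4, 247.4]
ee_rot: [3.141, 0.001, -1.484]
force: [0.7, -0.1, -0.8]
opening: 0.552
finger_force: 30.0
```

>>> apply_moves([
  [[0, 0, 0, -0.05, -0.85, 0, -1], [0, 0, 0, -0.05, -0.85, 0, -1], [0, 0, 0, -0.05, -0.85, 0, -1], [0, 0, 0, -0.05, -0.85, 0, -1], [0, 0, 0, 0, -0.63, 0, -1]],
])

```text
time: 10.75
tool_pos: [421.9, -302.3, 245.6]
ee_rot: [3.14, 0.001, -1.485]
force: [0.7, 0.5, -1.1]
opening: 0.556
finger_force: 30.0
```

>>> apply_moves([
  [[0, 0, 0, 0, 0, -0.5, -1], [0, 0, 0, 0, 0, -0.8, -1], [0, 0, 0, 0, 0, -0.8, -1], [0, 0, 0, 0, 0, -0.7, -1], [0, 0, 0, 0, 0, 0, -1]],
])

```text
time: 11.38
tool_pos: [420.1, -300.0, 103.5]
ee_rot: [3.134, 0.004, -1.485]
force: [-0.4, -0.5, -1.0]
opening: 0.555
finger_force: 30.0
```

>>> apply_moves([
  [[0, 0, 0, 0, 0, -0.3, -1], [0, 0, 0, 0, 0, -0.15, -1], [0, 0, 0, 0, 0, -0.06, -1], [0, 0, 0, 0, 0, 0, -1], [0, 0, 0, 0, 0, 0, -1]],
])

```text
time: 12.0
tool_pos: [422.8, -301.1, 81.5]
ee_rot: [-3.141, -0.0, -1.484]
force: [-0.2, 0.0, -2.0]
opening: 0.552
finger_force: 30.0
```

>>> apply_moves([
  [[0, 0, 0, 0, 0, -0.06, -1], [0, 0, 0, 0, 0, 0, -1], [0, 0, 0, 0, 0, 0, 0.7], [0, 0, 0, 0, 0, 0, 0.7], [0, 0, 0, 0, 0, 0, 0.7]],
])

```text
time: 12.62
tool_pos: [422.7, -301.1, 78.2]
ee_rot: [-3.141, -0.0, -1.484]
force: [0.1, -0.8, -0.2]
opening: 0.799
finger_force: 0.0
```

>>> apply_moves([
  [[0, 0, 0, 0, 0, 0.4, 1], [0, 0, 0, 0, 0, 0.9, 1], [0, 0, 0, 0, 0, 0.9, 1], [0, 0, 0, 0, 0, 0.9, 1], [0, 0, 0, 0, 0.7, 0, 1]],
])

```text
time: 13.25
tool_pos: [424.8, -267.5, 237.2]
ee_rot: [-3.133, -0.004, -1.486]
force: [0.3, 0.7, 0.2]
opening: 1.001
finger_force: 0.0
```

```bash
cat >> h.py <<'E'
def find(W,x,y,z,r=40,zt=130):
    q=W.reshape(-1,3);q=q[np.isfinite(q[:,0])]
    p=q[(abs(q[:,0]-x)<r)&(abs(q[:,1]-y)<r)&(q[:,2]>z)&(q[:,2]<zt)]
    if len(p)<10: return None
    (a,b),rr=cv2.minEnclosingCircle(p[:,:2].astype(np.float32)); return round(a,1),round(b,1),round(rr,1),p[:,2].max().round(1)
E
python3 - <<'E'
from h import *
s,c,W,T=wrist("w4");print(s["tool_pos"].round(1))
for n,x,y,z in [("j1",428,-374,90),("j2",422,-301,90),("hj",413,-226,100)]: print(n,find(W,x,y,z,35))
E
```

```text
[ 424.8 -267.5  237.2]
j1 (428.7, -375.0, 22.6, np.float64(108.4))
j2 (422.6, -301.2, 23.3, np.float64(105.5))
hj (414.7, -229.0, 22.7, np.float64(115.5))
```

View pics/w4.png

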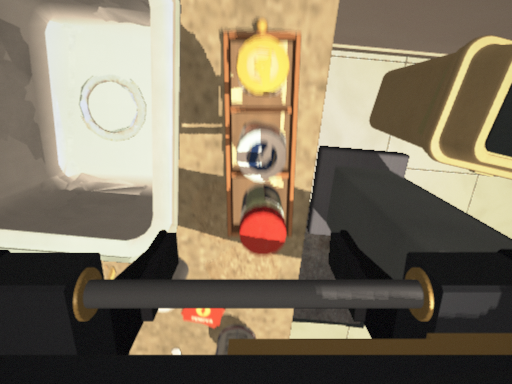

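Both jars stand in their bays: yellow at (262,65), white at (262,152), and the red home jar undisturbed. Next is the tin.

>>> apply_moves([
  [[0, 0, 0, 0.03, 0.88, 0, 1], [0, 0, 0, 0.03, 0.88, 0, 1], [0, 0, 0, 0.03, 0.88, 0, 1], [0, 0, 0, 0.03, 0.88, 0, 1], [0, 0, 0, 0.03, 0.88, 0, 1]],
])

```text
time: 13.92
tool_pos: [429.7, -44.7, 233.1]
ee_rot: [-3.141, 0.0, -1.484]
force: [1.1, 0.4, 0.1]
opening: 1.0
finger_force: 0.0
```

>>> apply_moves([
  [[0, 0, 0, 0, 0.88, -0.7, 1], [0, 0, 0, 0, 0, -0.85, 1], [0, 0, 0, 0, 0, -0.85, 1], [0, 0, 0, 0, 0, -0.85, 1], [0, 0, 0, 0, 0, 0, 1]],
])

```text
time: 14.55
tool_pos: [427.7, -2.8, 68.3]
ee_rot: [3.134, -0.002, -1.484]
force: [-0.4, -0.7, 0.8]
opening: 1.0
finger_force: 0.0
```

Settled z should be about 71, so 21 mm more down, then close and lift.

>>> apply_moves([
  [[0, 0, 0, 0, 0, -0.42, 1], [0, 0, 0, 0, 0, 0, 1], [0, 0, 0, 0, 0, 0, -1], [0, 0, 0, 0, 0, 0, -1], [0, 0, 0, 0, 0, 0, -1]],
])

```text
time: 15.18
tool_pos: [430.4, -1.8, 50.3]
ee_rot: [-3.14, 0.0, -1.484]
force: [0.3, -0.8, 0.1]
opening: 0.744
finger_force: 0.0
```

>>> apply_moves([
  [[0, 0, 0, 0, 0, 0, -1], [0, 0, 0, 0, 0, 0, -1], [0, 0, 0, 0, 0, 0, -1]],
])

```text
time: 15.55
tool_pos: [429.9, -2.0, 49.9]
ee_rot: [3.141, -0.0, -1.484]
force: [-1.7, 0.5, 5.8]
opening: 0.653
finger_force: 30.0
```

>>> apply_moves([
  [[0, 0, 0, 0, 0, 0.8, -1], [0, 0, 0, 0, 0, 0.9, -1], [0, 0, 0, 0, 0, 0.9, -1], [0, 0, 0, 0, 0.6, 0.9, -1], [0, 0, 0, 0, 0.9, 0, -1]],
])

```text
time: 16.18
tool_pos: [431.7, 74.1, 227.9]
ee_rot: [-3.134, 0.003, -1.486]
force: [0.5, 0.2, -1.8]
opening: 0.651
finger_force: 30.0
```

>>> apply_moves([
  [[0, 0, 0, -0.1, 0.9, 0, -1], [0, 0, 0, -0.1, 0.9, 0, -1], [0, 0, 0, -0.1, 0.9, 0, -1], [0, 0, 0, -0.1, 0.9, 0, -1], [0, 0, 0, -0.1, 0.9, 0, -1]],
])

```text
time: 16.8
tool_pos: [404.1, 299.2, 223.6]
ee_rot: [3.14, -0.001, -1.484]
force: [0.6, 0.1, -1.5]
opening: 0.652
finger_force: 30.0
```

>>> apply_moves([
  [[0, 0, 0, -0.1, 0.9, 0, -1], [0, 0, 0, -0.1, 0.54, 0, -1], [0, 0, 0, 0, 0, 0, -1], [0, 0, 0, 0, 0, 0, -1]],
])

```text
time: 17.3
tool_pos: [394.7, 369.1, 224.0]
ee_rot: [3.14, -0.001, -1.484]
force: [-0.3, -0.6, -2.4]
opening: 0.654
finger_force: 30.0
```

Run:
```python
from h import *
s,c,W,T=wrist("w5");print(s["time"],s["tool_pos"].round(1),s["ee_rot"].round(3))
print("htin",find(W,411,225,70,45,90))
q=W.reshape(-1,3);q=q[np.isfinite(q[:,0])]
t=q[(abs(q[:,0]-400)<70)&(abs(q[:,1]-300)<140)&(q[:,2]>32)&(q[:,2]<40)];print("tray",cv2.minAreaRect(t[:,:2].astype(np.float32)))
for y in range(185,420,12):
    r=t[abs(t[:,1]-y)<6]
    if len(r): print(y,len(r),r[:,0].min().round(),r[:,0].max().round())
p=q[(abs(q[:,0]-402)<25)&(abs(q[:,1]-300)<60)&(q[:,2]>23)&(q[:,2]<34)];print("part",p[:,1].min(),p[:,1].max(),np.histogram(p[:,1],12))
```

```text
17.3 [394.7 369.1 224. ] [ 3.140e+00 -1.000e-03 -1.484e+00]
htin (411.5, 225.6, 28.4, np.float64(79.3))
tray ((399.16357421875, 302.8757019042969), (78.28448486328125, 201.55081176757812), 5.849828720092773)
197 21 371.0 376.0
209 125 369.0 448.0
221 103 369.0 447.0
233 133 367.0 446.0
245 171 366.0 444.0
257 154 365.0 443.0
269 132 364.0 442.0
281 131 362.0 441.0
293 125 361.0 439.0
305 124 360.0 439.0
317 117 359.0 437.0
329 113 357.0 436.0
341 109 356.0 435.0
353 103 355.0 433.0
365 104 354.0 432.0
377 101 352.0 430.0
389 102 351.0 430.0
401 17 350.0 428.0
part 241.0989001199239 340.18623882420064 (array([  9,  33, 262,   9,   0,   0,   0,   0,   0,   0,  21, 222]), array([241.09890012, 249.35617835, 257.61345657, 265.8707348 ,
       274.12801302, 282.38529125, 290.64256947, 298.8998477 ,
       307.15712592, 315.41440415, 323.67168237, 331.9289606 ,
       340.18623882]))
```

View pics/w5.png

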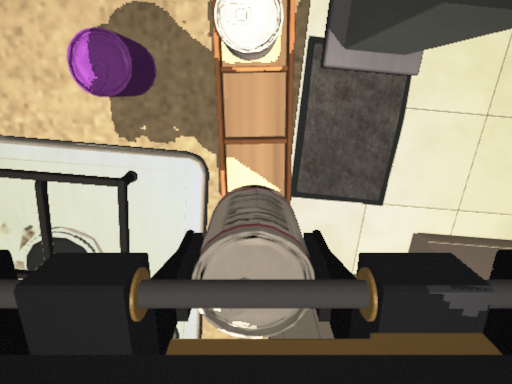

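>>> apply_moves([
  [[0, 0, 0, -0.05, 0.06, -0.5, -1], [0, 0, 0, 0, 0, -0.9, -1], [0, 0, 0, 0, 0, -0.8, -1], [0, 0, 0, 0, 0, -0.3, -1], [0, 0, 0, 0, 0, 0, -1]],
])

```text
time: 17.98
tool_pos: [392.8, 372.4, 99.4]
ee_rot: [3.141, -0.001, -1.484]
force: [0.1, -0.3, -1.7]
opening: 0.652
finger_force: 30.0
```

>>> apply_moves([
  [[0, 0, 0, 0, 0, 0, -1], [0, 0, 0, 0, 0, -0.4, -1], [0, 0, 0, 0, 0, -0.3, -1], [0, 0, 0, 0, 0, -0.04, -1], [0, 0, 0, 0, 0, 0, -1]],
])

```text
time: 18.6
tool_pos: [392.8, 373.4, 63.0]
ee_rot: [-3.141, 0.001, -1.483]
force: [0.7, -0.7, -1.8]
opening: 0.648
finger_force: 30.0
```

>>> apply_moves([
  [[0, 0, 0, 0, 0, -0.1, -1], [0, 0, 0, 0, 0, -0.04, -1], [0, 0, 0, 0, 0, 0, -1]],
])

```text
time: 18.98
tool_pos: [392.5, 373.1, 56.0]
ee_rot: [-3.141, 0.0, -1.484]
force: [-0.4, -0.6, 0.7]
opening: 0.654
finger_force: 30.0
```

>>> apply_moves([
  [[0, 0, 0, 0, 0, 0, 0.85], [0, 0, 0, 0, 0, 0, 0.85], [0, 0, 0, 0, 0, 0, 0.85], [0, 0, 0, 0, 0, 0.4, 0.85], [0, 0, 0, 0, 0, 0.9, 1]],
])

```text
time: 19.6
tool_pos: [391.7, 371.8, 119.3]
ee_rot: [3.138, -0.004, -1.484]
force: [-0.1, -0.0, -0.1]
opening: 0.964
finger_force: 0.0
```

>>> apply_moves([
  [[0, 0, 0, 0, 0, 0.9, 1], [0, 0, 1, 0, 0, 0.9, 1], [0, 0, 1, 0, -0.4, 0.4, 1], [0, 0, 1, 0, -0.5, 0, 1], [0, 0, 1, 0, -0.5, 0, 1]],
])

```text
time: 20.23
tool_pos: [392.4, 302.4, 230.9]
ee_rot: [-3.141, 0.001, -1.08]
force: [-0.1, 0.0, -0.4]
opening: 0.996
finger_force: 0.0
```

Run:
```python
from h import *
s,c,W,T=wrist("w6");print(s["time"],s["tool_pos"].round(1),s["ee_rot"].round(3),s["joint_pos"].round(2))
print("htin",find(W,411,225,70,40,90),"tin",find(W,393,373,70,40,90))
```

```text
20.225 [392.4 302.4 230.9] [-3.141e+00  1.000e-03 -1.080e+00] [ 0.98  0.17 -0.32 -0.   -1.08 -0.49]
htin (411.4, 224.8, 28.6, np.float64(79.2)) tin (393.1, 373.0, 28.9, np.float64(79.1))
```

>>> apply_moves([
  [[0, 0, 1, 0.1, -0.4, 0, 1], [0, 0, 1, 0.1, -0.4, 0, 1], [0, 0, 1, 0.1, -0.4, 0, 1], [0, 0, 1, 0.1, -0.4, 0, 1], [0, 0, 1, 0.1, -0.4, 0, 1]],
])

```text
time: 20.9
tool_pos: [417.7, 202.5, 230.6]
ee_rot: [-3.141, -0.0, -0.581]
force: [0.4, 0.3, 0.1]
opening: 0.999
finger_force: 0.0
```

>>> apply_moves([
  [[0, 0, 1, 0.06, -0.4, 0, 1], [0, 0, 1, 0.06, -0.4, 0, 1], [0, 0, 1, 0.06, -0.4, 0, 1], [0, 0, 1, 0.06, -0.4, 0, 1], [0, 0, 1, 0.06, -0.33, 0, 1]],
])

```text
time: 21.52
tool_pos: [432.6, 105.9, 230.6]
ee_rot: [-3.141, -0.0, -0.081]
force: [-0.1, -0.3, -0.1]
opening: 0.998
finger_force: 0.0
```

>>> apply_moves([
  [[0, 0, 1, 0, 0, 0, 1], [0, 0, 1, 0, 0, 0, 1], [0, 0, 0, 0, 0, 0, 1], [0, 0, 0, 0, 0, 0, 1]],
])

```text
time: 22.02
tool_pos: [432.5, 106.6, 230.6]
ee_rot: [-3.142, -0.0, 0.115]
force: [0.6, -0.1, 0.2]
opening: 0.999
finger_force: 0.0
```

Run:
```python
from h import *
s,c,W,T=wrist("w7");print(s["time"],s["tool_pos"].round(1),s["ee_rot"].round(3),s["joint_pos"].round(2))
print("tin",find(W,393,373,70,40,90),"pepper",find(W,432,107,60,35,110),"salt",find(W,524,-114,60,35,110))
```

```text
22.025 [432.5 106.6 230.6] [-3.142 -0.     0.115] [ 0.61  0.08 -0.42 -0.   -1.07  1.08]
tin (394.0, 357.6, 23.9, np.float64(79.0)) pepper (432.1, 105.8, 17.4, np.float64(90.1)) salt (524.1, -114.1, 19.6, np.float64(72.4))
```

>>> apply_moves([
  [[0, 0, 0, -0.01, -0.02, -0.7, 1], [0, 0, 0, 0, 0, -0.9, 1], [0, 0, 0, 0, 0, -0.9, 1], [0, 0, 0, 0, 0, -0.9, 1], [0, 0, 0, 0, 0, -0.25, 1]],
])

```text
time: 22.7
tool_pos: [430.6, 104.7, 46.0]
ee_rot: [3.139, 0.005, 0.115]
force: [-0.6, 0.4, 0.5]
opening: 1.001
finger_force: 0.0
```

>>> apply_moves([
  [[0, 0, 0, 0, 0, 0, 1], [0, 0, 0, 0, 0, 0, -1], [0, 0, 0, 0, 0, 0, -1], [0, 0, 0, 0, 0, 0, -1], [0, 0, 0, 0, 0, 0, -1]],
])

```text
time: 23.32
tool_pos: [432.2, 105.6, 48.5]
ee_rot: [-3.141, -0.001, 0.116]
force: [0.2, -0.2, 0.6]
opening: 0.633
finger_force: 0.0
```

>>> apply_moves([
  [[0, 0, 0, 0, 0, 0, -1], [0, 0, 0, 0, 0, 0, -1]],
])

```text
time: 23.58
tool_pos: [432.0, 105.5, 48.1]
ee_rot: [3.141, 0.0, 0.116]
force: [0.7, -0.9, 0.4]
opening: 0.462
finger_force: 29.7
```

>>> apply_moves([
  [[0, 0, 0, 0, 0, 0.6, -1], [0, 0, 0, 0, 0, 0.8, -1], [0, 0, 0, 0, 0, 0.8, -1], [0, 0, 0, 0.4, 0.2, 0.8, -1], [0, 0, 0, 0.6, 0.2, 0, -1]],
])

```text
time: 24.2
tool_pos: [483.9, 126.6, 201.9]
ee_rot: [-3.138, -0.008, 0.117]
force: [0.1, 0.4, -1.5]
opening: 0.46
finger_force: 29.5
```

>>> apply_moves([
  [[0, 0, 0, 0.6, 0.2, 0, -1], [0, 0, 0, 0.6, 0.2, 0, -1], [0, 0, 0, 0.5, 0.26, 0, -1], [0, 0, 0, 0, 0, 0, -1], [0, 0, 0, 0, 0, 0, -1]],
])

```text
time: 24.82
tool_pos: [566.2, 158.2, 197.3]
ee_rot: [3.141, 0.002, 0.116]
force: [-0.3, 0.0, -0.4]
opening: 0.459
finger_force: 29.5
```

Run:
```python
from h import *
s,c,W,T=wrist("w8");print(s["time"],s["tool_pos"].round(1),s["ee_rot"].round(3),s["opening"])
np.savez("w8.npz",W=W,im=c["image"])
q=W.reshape(-1,3);q=q[np.isfinite(q[:,0])]
p=q[(abs(q[:,0]-610)<25)&(abs(q[:,1]-164)<30)&(q[:,2]>60)&(q[:,2]<98)]
if len(p):print("handle",len(p),p.min(0).round(),p.max(0).round(),p.mean(0).round())
from scipy.optimize import least_squares
for x,y,r in [(647.5,168.5,28),(567,158.5,34)]:
    p=q[(np.hypot(q[:,0]-x,q[:,1]-y)<45)&(q[:,2]>24)&(q[:,2]<32)&(abs(q[:,0]-612)>18)]
    if len(p)>20:
        f=least_squares(lambda v:np.hypot(p[:,0]-v[0],p[:,1]-v[1])-v[2],[x,y,r],loss="soft_l1",f_scale=2);print(len(p),f.x.round(1),p.min(0).round(),p.max(0).round())
```

```text
24.825 [566.2 158.2 197.3] [3.141e+00 2.000e-03 1.160e-01] 0.45875298782427415
handle 330 [609. 148.  62.] [616. 179.  92.] [613. 164.  79.]
583 [648.8 168.2  25.6] [630. 141.  24.] [676. 196.  30.]
521 [567.8 158.1  32.5] [535. 123.  24.] [594. 193.  30.]
```

View pics/w8.png

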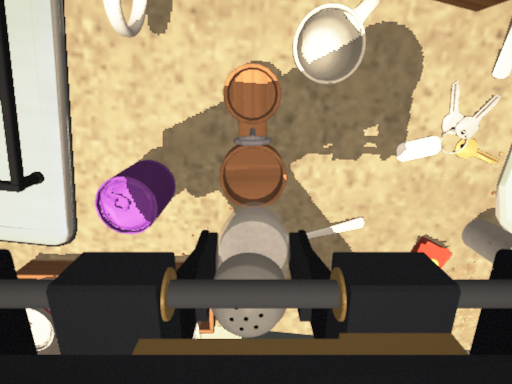

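>>> apply_moves([
  [[0, 0, 0, 0.03, 0, -0.5, -1], [0, 0, 0, 0, 0, -0.8, -1], [0, 0, 0, 0, 0, -0.7, -1], [0, 0, 0, 0, 0, 0, -1], [0, 0, 0, 0, 0, 0, -1]],
])

```text
time: 25.5
tool_pos: [569.3, 158.8, 99.8]
ee_rot: [-3.141, -0.003, 0.117]
force: [0.1, 0.5, -0.1]
opening: 0.462
finger_force: 29.5
```

>>> apply_moves([
  [[0, 0, 0, 0, 0, -0.4, -1], [0, 0, 0, 0, 0, -0.3, -1], [0, 0, 0, 0, 0, -0.1, -1], [0, 0, 0, 0, 0, 0, -1], [0, 0, 0, 0, 0, 0, -1]],
])

```text
time: 26.12
tool_pos: [569.0, 158.8, 58.8]
ee_rot: [-3.141, -0.001, 0.116]
force: [0.3, -0.3, -0.4]
opening: 0.465
finger_force: 29.5
```

>>> apply_moves([
  [[0, 0, 0, -0.02, 0, -0.06, -1], [0, 0, 0, 0, 0, -0.02, -1], [0, 0, 0, 0, 0, 0, -1], [0, 0, 0, 0, 0, 0, -1]],
])

```text
time: 26.62
tool_pos: [567.5, 158.5, 54.2]
ee_rot: [3.142, 0.0, 0.116]
force: [-0.4, 0.8, -0.0]
opening: 0.462
finger_force: 29.7
```

>>> apply_moves([
  [[0, 0, 0, 0, 0, 0, 0.6], [0, 0, 0, 0, 0, 0, 0.6], [0, 0, 0, 0, 0, 0, 0.6], [0, 0, 0, 0, 0, 0.3, 0.6], [0, 0, 0, 0, 0, 0.8, 0.6]],
])

```text
time: 27.25
tool_pos: [566.4, 157.9, 108.5]
ee_rot: [3.14, 0.004, 0.116]
force: [0.2, 0.6, 0.2]
opening: 0.796
finger_force: 0.0
```

>>> apply_moves([
  [[0, 0, 0, 0, 0, 0.9, 1], [0, 0, 0, 0, 0, 0.9, 1], [0, 0, 0, -0.8, 0, 0.5, 1], [0, 0, 0, -0.8, 0, 0, 1], [0, 0, 0, 0, 0, 0, 1]],
])

```text
time: 27.88
tool_pos: [485.6, 158.2, 226.0]
ee_rot: [-3.14, -0.002, 0.118]
force: [0.6, -1.1, 0.6]
opening: 0.998
finger_force: 0.0
```

Run:
```python
from h import *
s,c,W,T=wrist("w9");print(s["time"],s["tool_pos"].round(1),s["ee_rot"].round(3))
print("pepper",find(W,567,158,75,25,110),find(W,567,158,40,25,70))
```

```text
27.875 [485.6 158.2 226. ] [-3.14e+00 -2.00e-03  1.18e-01]
pepper (566.7, 160.0, 17.1, np.float64(96.3)) (567.0, 157.8, 21.2, np.float64(60.3))
```

View pics/w9.png

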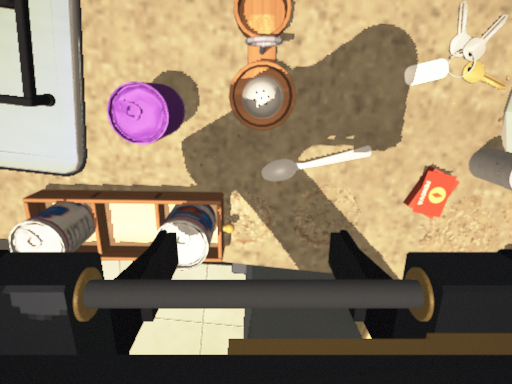

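Pepper sits in the large cup at (262,95) with its top at 96 mm, so it is fully down. Next is the salt.

>>> apply_moves([
  [[0, 0, 0, 0.12, -0.9, 0, 1], [0, 0, 0, 0.12, -0.9, 0, 1], [0, 0, 0, 0.12, -0.9, 0, 1], [0, 0, 0, 0.12, -0.9, 0, 1], [0, 0, 0, 0.12, -0.9, 0, 1]],
])

```text
time: 28.55
tool_pos: [518.7, -68.3, 224.3]
ee_rot: [3.141, -0.001, 0.116]
force: [0.1, 0.7, -1.0]
opening: 1.002
finger_force: 0.0
```

>>> apply_moves([
  [[0, 0, 0, 0.12, -0.9, 0, 1], [0, 0, 0, 0, -0.04, 0, 1], [0, 0, 0, 0, 0, -0.5, 1], [0, 0, 0, 0, 0, -0.4, 1], [0, 0, 0, 0, 0, 0, 1]],
])

```text
time: 29.18
tool_pos: [523.1, -113.2, 177.7]
ee_rot: [-3.141, 0.004, 0.117]
force: [-0.7, -0.5, 0.4]
opening: 0.999
finger_force: 0.0
```

Run:
```python
from h import *
s,c,W,T=wrist("w10");print(s["time"],s["tool_pos"].round(1),s["ee_rot"].round(3))
print("salt",find(W,524,-114,60,30,90))
```

```text
29.175 [ 523.1 -113.2  177.7] [-3.141  0.004  0.117]
salt (524.3, -115.0, 19.2, np.float64(72.1))
```

>>> apply_moves([
  [[0, 0, 0, 0.02, -0.02, -0.6, 1], [0, 0, 0, 0, 0, -0.9, 1], [0, 0, 0, 0, 0, -0.9, 1], [0, 0, 0, 0, 0, -0.18, 1], [0, 0, 0, 0, 0, 0, 1]],
])

```text
time: 29.85
tool_pos: [525.8, -114.4, 51.1]
ee_rot: [3.141, -0.002, 0.117]
force: [0.0, 0.1, 0.8]
opening: 1.0
finger_force: 0.0
```

>>> apply_moves([
  [[0, 0, 0, 0, 0, 0, -1], [0, 0, 0, 0, 0, 0, -1], [0, 0, 0, 0, 0, 0, -1], [0, 0, 0, 0, 0, 0, -1], [0, 0, 0, 0, 0, 0, -1]],
])

```text
time: 30.48
tool_pos: [524.5, -114.5, 50.2]
ee_rot: [3.142, -0.0, 0.116]
force: [-0.2, -0.3, -1.0]
opening: 0.518
finger_force: 0.0
```

>>> apply_moves([
  [[0, 0, 0, 0, 0, 0, -1], [0, 0, 0, 0, 0, 0, -1]],
])

```text
time: 30.72
tool_pos: [524.5, -114.5, 50.1]
ee_rot: [3.142, 0.0, 0.116]
force: [-0.1, -1.0, 1.7]
opening: 0.427
finger_force: 30.0
```

>>> apply_moves([
  [[0, 0, 0, 0, 0, 0.6, -1], [0, 0, 0, 0, 0, 0.9, -1], [0, 0, 0, 0, 0, 0.9, -1], [0, 0, 0, 0.2, 0.6, 0.8, -1], [0, 0, 0, 0.4, 0.9, 0, -1]],
])

```text
time: 31.35
tool_pos: [556.3, -39.3, 214.2]
ee_rot: [-3.142, -0.008, 0.114]
force: [-0.3, -0.1, -1.9]
opening: 0.426
finger_force: 30.0
```

>>> apply_moves([
  [[0, 0, 0, 0.4, 0.9, 0, -1], [0, 0, 0, 0.4, 0.9, 0, -1], [0, 0, 0, 0.4, 0.9, 0, -1], [0, 0, 0, 0.4, 0.9, 0, -1], [0, 0, 0, 0.28, 0.56, 0, -1]],
])

```text
time: 31.98
tool_pos: [648.7, 170.7, 209.0]
ee_rot: [3.141, 0.001, 0.118]
force: [-0.6, 0.2, -1.7]
opening: 0.428
finger_force: 30.0
```

>>> apply_moves([
  [[0, 0, 0, 0, 0, 0, -1], [0, 0, 0, 0, 0, -0.6, -1], [0, 0, 0, 0, 0, -0.6, -1], [0, 0, 0, 0, 0, 0, -1], [0, 0, 0, 0, 0, 0, -1]],
])

```text
time: 32.6
tool_pos: [649.1, 168.1, 151.4]
ee_rot: [3.142, -0.002, 0.116]
force: [-0.7, 0.4, -0.1]
opening: 0.425
finger_force: 30.0
```

Run:
```python
from h import *
s,c,W,T=wrist("w11");print(s["time"],s["tool_pos"].round(1),s["ee_rot"].round(3))
q=W.reshape(-1,3);q=q[np.isfinite(q[:,0])]
from scipy.optimize import least_squares
p=q[(np.hypot(q[:,0]-648.5,q[:,1]-168.3)<35)&(q[:,2]>24)&(q[:,2]<31)&(q[:,0]>630)]
print(len(p))
if len(p)>20: print(least_squares(lambda v:np.hypot(p[:,0]-v[0],p[:,1]-v[1])-25.7,[648.5,168.3],loss="soft_l1").x,p.min(0),p.max(0))
```

```text
32.6 [649.1 168.1 151.4] [ 3.142e+00 -2.000e-03  1.160e-01]
605
[649.22972368 168.25630529] [630.01444426 140.74889524  24.04974801] [676.54266347 195.9168416   29.3333643 ]
```

View pics/w11.png

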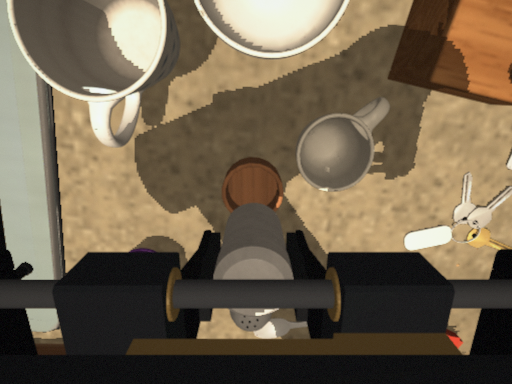

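Salt is centred over the small cup, whose rim shows at (252,190), so I'll lower it.

>>> apply_moves([
  [[0, 0, 0, 0, 0, -0.6, -1], [0, 0, 0, 0, 0, -0.5, -1], [0, 0, 0, 0, 0, -0.3, -1], [0, 0, 0, 0, 0, -0.3, -1], [0, 0, 0, 0, 0, 0, -1]],
])

```text
time: 33.28
tool_pos: [648.1, 168.3, 64.3]
ee_rot: [3.141, 0.002, 0.116]
force: [0.0, 0.3, -2.1]
opening: 0.427
finger_force: 30.0
```

>>> apply_moves([
  [[0, 0, 0, 0, 0, -0.12, -1], [0, 0, 0, 0, 0, -0.07, -1], [0, 0, 0, 0, 0, 0, -1], [0, 0, 0, 0, 0, 0, -1]],
])

```text
time: 33.78
tool_pos: [648.9, 168.7, 56.1]
ee_rot: [-3.141, -0.001, 0.116]
force: [0.8, -0.2, 1.1]
opening: 0.425
finger_force: 30.0
```

>>> apply_moves([
  [[0, 0, 0, 0, 0, 0, 0.4], [0, 0, 0, 0, 0, 0, 0.4], [0, 0, 0, 0, 0, 0, 0.4], [0, 0, 0, 0, 0, 0.3, 0.4], [0, 0, 0, 0, 0, 0.8, 0.4]],
])

```text
time: 34.4
tool_pos: [647.3, 167.9, 109.6]
ee_rot: [3.14, 0.005, 0.116]
force: [1.2, 0.3, -0.1]
opening: 0.7
finger_force: 0.0
```

>>> apply_moves([
  [[0, 0, 0, 0, 0, 0.9, 0.4], [0, 0, 0, -0.8, 0, 0.9, 0.4], [0, 0, 0, -0.9, 0, 0.5, 0.4], [0, 0, 0, -0.9, 0, 0, 0.4], [0, 0, 0, 0, 0, 0, 0.4]],
])

```text
time: 35.02
tool_pos: [516.1, 168.2, 227.7]
ee_rot: [-3.14, -0.002, 0.118]
force: [0.8, 1.0, -0.6]
opening: 0.7
finger_force: 0.0
```

Run:
```python
from h import *
s,c,W,T=wrist("w12");print(s["time"],s["tool_pos"].round(1),s["ee_rot"].round(3))
print("salt",find(W,648.5,168.3,60,23,90),"pepper",find(W,567.5,158.3,75,23,110))
c=camera("top");cv2.imwrite("pics/top2.png",cv2.resize(c["image"][130:290,110:400],None,fx=2.7,fy=2.7)); W=pts(c)
for n,x,y,z in [("j1",428,-374,95),("j2",422,-301,93),("hj",413,-228,105),("tin",393,373,68),("htin",411,225,68)]: print(n,find(W,x,y,z,34))
```

```text
35.025 [516.1 168.2 227.7] [-3.14e+00 -2.00e-03  1.18e-01]
salt (648.4, 168.3, 19.4, np.float64(78.9)) pepper (566.8, 160.0, 17.1, np.float64(96.0))
j1 (424.5, -375.6, 23.9, np.float64(115.2))
j2 (420.1, -299.6, 24.3, np.float64(114.8))
hj (412.3, -229.9, 23.0, np.float64(123.1))
tin (391.5, 372.0, 29.5, np.float64(83.0))
htin None
```

View pics/top2.png

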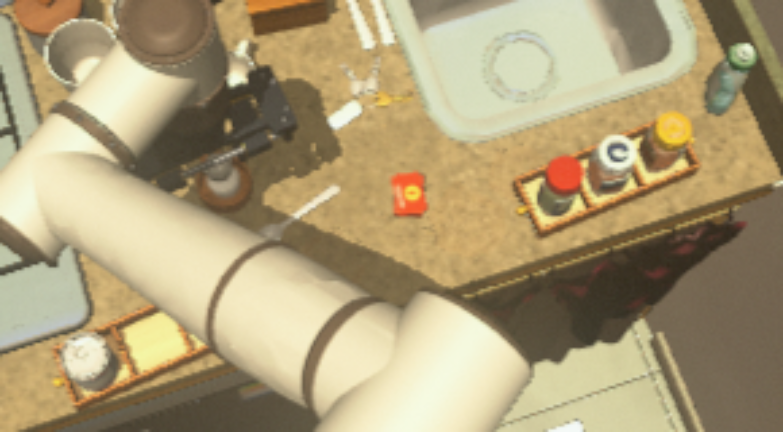

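Everything is placed. The three jars stand at (562,180), (613,160) and (670,140), and the tin at (88,360). Salt and pepper tops are at the seated heights.

```bash
python3 -c "
from bench import *
print(finish_job())"
```

```text
the job is handed in; nothing more can be done
None
```

The job is handed in at about 35 s of the 115 s allowed: by the camera measurements both jars, the tin, the salt and the pepper stand upright in their places, though the hand-in gave no verdict.

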